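Lay the ratcheted carving rest flat and lock it

TASK

The tilting carving rest is propped up by its ratchet. Press the pawl's tail plate down until its nose stands clear of the toothed wheel (it stays there), push the raised board down until it lies flat, then press the pawl's nose fully back down into the teeth. This is all pressing and pushing with the fingertips: pick nothing up, do not force the board down while the pawl is in the teeth, and leave the tools lying around it where they are.

Things in the scene. Friction and masses are not known exactly. Their poses are not given: they have to be found in the camera images.
- stand: Fixed frame of a tilting wooden carving rest, 330 x 260 mm. Origin on the work surface under the middle of the board's hinge axis; z up; x from the hinge under the board to its free edge; y along the hinge axis to the ratchet. The board (200 along x, 180 along y, 18 thick) is hinged at its low edge. The pawl's foot and bracket stand on the -x, +y side.
- hinge (a point): Middle of the board's hinge axis, 75 mm above the work surface; axes as the stand's.
- wheel (a point): Centre of the steel toothed wheel, on the hinge axis 112 mm along the stand's +y; 108 mm across, 12 thick, 15 coarse teeth. It turns with the board.
- rest (a joint): Tilt of the board (rad): 0 flat and level (a stop; upper face 88 mm above the work surface); about 0.8 to 0.9 at the start, propped by the pawl's nose in the wheel. The hinge is stiff: the board stays where it is left; lowering it takes 2 to 6 N straight down at the free edge once the pawl is clear. With the pawl in the teeth it gives at most 0.2 rad, then stops hard.
- rest_edge (a point): Point on the board's upper face, mid-width, 15 mm in from the free (raised) edge; turns with the board. It is 190 mm from the hinge axis along the board and 13 mm above the board's plane through that axis. A place to push down: it travels on an arc about the hinge and ends 88 mm above the work surface.
- pawl (a joint): Angle of the pawl (rad): 0 nose home between two teeth (a stop), 0.26 tipped fully back, tail down, nose up (a stop). The nose clears the teeth above 0.16. A dark steel rocker 150 mm long over the wheel, pivoted 115 mm above the work surface, 70 mm from the hinge axis on the side away from the board. No spring: stiff, it stays where left; about 3 N at either end tips it.
- pawl_tail (a point): Middle of the top of the pawl's tail, a flat thumb plate 40 mm along x, 44 mm along y, 62 mm from the pivot on the side away from the wheel; about 141 mm above the work surface when the pawl is home. Pressed down about 16 mm it tips the pawl fully back.
- pawl_nose (a point): Middle of the top of the pawl's nose end, a flat pad 22 x 24 mm right above the wheel's top, 70 mm from the pivot; about 141 mm above the work surface when home, about 18 mm higher when tipped back. Pressing it down to its stop puts the nose back in the teeth.
- graver_a: Bystander, to be left alone: a graver: round pale wooden handle with a thin steel blade, 160 long, 18 thick, lying beside the ratchet (mm); origin at the middle of its underside.
- graver_b: Bystander, to be left alone: a second graver like it, 140 long, to the robot's right (mm); origin at the middle of its underside.
- baren: Bystander, to be left alone: a dark round printing pad with a small knob, 116 across, 36 high, lying beside the board on the ratchet's side (mm); origin at the middle of its underside.
- ink_jar: Bystander, to be left alone: a small round jar with black cap, 48 across, 55 high, standing beyond the pawl's tail (mm); origin at the middle of its underside.
- mallet: Bystander, to be left alone: a wooden mallet, 220 long, lying to the robot's right (mm); origin at the middle of its underside.
- tape_roll: Bystander, to be left alone: a paper tape roll, 90 across, 20 high, to the robot's left (mm); origin at the middle of its underside.
- offcut: Bystander, to be left alone: a plywood offcut 90 x 60 x 24, to the robot's left (mm); origin at the middle of its underside.

How it is judged:
On the way, in this order (a step that is already met when the one before it is completed fails the run):
1. the pawl is tipped back clear of the teeth while the board is still up (value of joint pawl above 0.165 rad and value of joint rest above 0.62 rad), for 0.1 s.
2. the board has been pushed down flat (value of joint rest below 0.04 rad), for 0.1 s.
3. the pawl's nose is back home in the teeth with the board flat (value of joint rest below 0.04 rad and value of joint pawl below 0.06 rad), for 0.2 s.
At the end, for the whole second after the job is handed in: The board lies flat (tilt under 0.04 rad), the pawl's nose is home in the teeth (pawl under 0.06 rad), and both are at rest (all of step 3 and velocity of joint rest between -0.05 and 0.05 rad/s and velocity of joint pawl between -0.05 and 0.05 rad/s); the robot touches nothing.
It fails at once if the board is forced down over the teeth with the pawl in them (value of joint pawl below 0.1 rad and value of joint rest between 0.12 and 0.62 rad and velocity of joint rest below -0.03 rad/s).
It fails at once if the board is lifted further up (value of joint rest above 1 rad).
It fails at once if a tool or other bystander is picked up or shifted by more than 20 mm (distance of any of graver_a, graver_b, baren, ink_jar, mallet, tape_roll, offcut from where it was at the start of the episode above 0.02 m).
It also fails if it takes over 51 s, if anything falls off the work surface, if the arm or the gripper's body presses on something with over 40 N, if the wrist force passes 120 N, or if a joint passes its speed limit or range.

ROBOT

A 7-joint arm with a two-finger parallel gripper is mounted at the origin on the work surface. World frame = base frame: x ahead of the robot, y to its left, z up, the work surface at z = 0. Lengths are in m, angles in rad, forces in N, time in s.
With the tool pointing down it reaches from about 0.35 to 0.9 m from the base axis. Payload 8.1 kg.
Tool frame: the origin (TCP) lies at the very end of the fingers, on their centre line; the grasp point (between the pads) lies 19 mm behind it (grasp_offset is the distance from the TCP to the grasp point, in m); z points along the fingers, y is the line along which they close (so a half turn about z gives the same grasp; the last joint's range is limited). The gripper opens to 92 mm and grips with 3 to 60 N. Pads are 19 mm wide; open, the fingers measure 130 mm over their backs; the gripper's body (75 mm by 190 mm) begins 47 mm behind the grasp point.
Start: joints at [-1.321, 0.434, 0.025, 1.573, -0.012, 1.134, -0.075], TCP at [0.216, 0.587, 0.227] pointing down, gripper open.
Joint ranges: [-2.62, 2.62], [-0.44, 2.09], [-1.27, 1.32], [0.08, 2.57], [-1.32, 4.46], [0.12, 2], [-2.74, 2.74]. Speed limits (rad/s): [2.22, 2.22, 3.01, 3.01, 3.14, 3.14, 3.14].

INTERFACE

Orientations are given as a rotation vector (axis times angle).
In Python, from cell import observe, get_image, camera_params, sign_off, silhouettes, grasp_offset gives the robot as it stands. The module is installed in compiled form; this text tells all that it offers.
- The arm moves only by the tool jog_arm, never from a script. Its argument "motion" is a list that holds one entry, the list of rows, each a list of 7 numbers: the shift along the tool's x, y, z in m, then the turn, a rotation vector about the tool's x, y, z in rad, then the closure, from -1 (fully open) to 1 (shut), so that 0 is half open. In form: [[[dx, dy, dz, wx, wy, wz, hand], ...]]. A call has 1 to 10 rows; each row is the pose to reach, as a shift and turn from the pose commanded when the call began, along the tool's axes at that moment; what a row does not reach only later rows make up. A row lasts 1/12 s, in which the tool goes at most 41.7 mm and 7.16 degrees, less where a joint would pass 70% of its speed; a pose out of reach is approached as far as the arm can. A call with a gripper value outside its range is refused whole. The fingers move at their own pace and stop on an object; "force" is the grip in N (left out, the last holds). Time passes only in rows, so rows that repeat a pose let the fingers close. It gives the time, the measured TCP pose, the force, the opening and the grip force at its end, in the units of the state.
- observe(): the state, without advancing time (a new reading comes with each control period).
- get_image(name): name is "side" or "top" or "wrist"; returns the picture (480x640x3 uint8, red, green, blue); there is no depth.
- camera_params(name): a dict with "vertical_fov" (degrees; the focal length in pixels is half the picture's height over the tangent of half this angle, whatever the lens; pixels are square), "cx", "cy" (the principal point, pixels), "T" (4x4, takes a point from camera to world coordinates). Camera axes: x right, y down, z forward; pixel columns grow to the right and rows downward; lengths in m; the calibration is good to about 2 mm. The wrist camera is an equidistant fisheye: a pixel r from the principal point sees the ray r / f radians off the axis. A picture is of the moment at which its call begins: read the wrist's pose just before it. camera_params takes no time and is no camera call; for the wrist camera it gives the pose at the moment of the call.
- sign_off(): hands the job in; it is judged then, once.
Trained networks look in the newest picture that a camera, given by its name, has taken for a name from the list of things; names that differ only in an ending like _2 or _b are one class to them, and where a whole thing is asked for, a point or a joint stands for the part that bears it (a point fixed in the world has none). Each returns a list of dicts, best first, with "p" (0 to 1); they miss things now and then, are a little off and sometimes report something else, mostly with a low value. They report only what shows in the picture. A call takes as long as a camera call.
- silhouettes(query, camera): "mask" (480x640 bool, what is visible of it) and "pixel" ([column, row] in pixels, amid what is visible of it).
The state is a dict: "clock": time; "joints": joint angles; "dq": joint speeds; "joint_efforts": joint torques, N m; "position": TCP position; "ee_rot": TCP orientation; "force": force on the tool from outside, world axes, zero at the start; "ft_torque": the same for the moment, N m; "width": opening from 0.0 (shut) to 1.0 (fully open); "gripper_force": force on a finger pad.
Only numpy, scipy, OpenCV 4.12 (cv2) and the standard library are available. Lean on these libraries where they do the work, as an engineer would, in place of code of your own. Each camera call takes 0.05 s, during which the arm holds its last target. There are 200 camera calls.

## Working session

There is one attempt and no reset: what is moved stays moved. The work goes in short steps, Python scripts to look and compute and a tool call to move; the robot and the scene stay as the last step left them, time stands still between calls to the robot, and variables do not carry over. Pictures are saved under pics/ and viewed, at most 10 in all, crops included, and the job is handed in when it is done.

Besides the shell and the picture viewer there is one more tool, called after "Call:" in YAML: its name, and indented under it one key for each argument. jog_arm: Moves the arm, as the interface text tells. Its arguments: {"type":"object","properties":{"motion":{"type":"array"},"force":{"type":"number"}},"required":["motion"]}

```bash
mkdir -p pics; python3 - <<'E'
from cell import *
import cv2,numpy as np
s=observe();print(s['clock'],s['position'],s['ee_rot'],s['width'])
for c in['side','top']:
    im=get_image(c);cv2.imwrite(f'pics/{c}0.png',im[:,:,::-1])
    p=camera_params(c);print(c,p['vertical_fov'],p['cx'],p['cy'],np.round(p['T'],4).tolist())
    for q in['pawl','rest','wheel','stand']:
        for d in silhouettes(q,c)[:2]:
            ys,xs=np.nonzero(d['mask']);print(q,round(d['p'],2),d['pixel'],xs.min(),xs.max(),ys.min(),ys.max(),len(xs))
E
```

```text
0.0 [0.21580874 0.58601212 0.22593758] [-5.51371479e-01 -3.09267733e+00  2.47487232e-03] 0.9997377182988617
side 52.21536429684753 318.8254839920182 234.54469234165518 [[0.969, -0.1827, 0.1666, 0.3376], [-0.247, -0.7471, 0.6171, -0.8579], [0.0117, -0.6391, -0.7691, 1.1915], [0.0, 0.0, 0.0, 1.0]]
pawl 0.8 [336.0, 214.1] 321 348 196 239 377
rest 0.9 [318.0, 255.6] 274 355 231 273 1551
wheel 0.72 [325.7, 267.7] 273 361 196 344 4800
stand 0.77 [322.1, 267.7] 273 361 196 345 4881
top 50.90488172030052 320.0615705013666 244.6079467392409 [[0.0297, -0.9932, 0.1122, 0.4048], [-0.9996, -0.0295, 0.0033, 0.0089], [0.0, -0.1122, -0.9937, 1.3831], [0.0, 0.0, 0.0, 1.0]]
pawl 0.57 [294.5, 212.1] 277 341 201 220 595
pawl 0.56 [365.2, 243.7] 277 423 202 292 7342
rest 0.6 [367.4, 251.8] 317 404 210 291 5170
wheel 0.92 [363.4, 243.8] 277 423 202 293 7604
stand 0.97 [364.5, 242.7] 277 423 202 292 7400
stand 0.73 [507.0, 306.2] 479 526 273 356 996
```

```bash
python3 - <<'E'
import cv2
a=cv2.imread('pics/side0.png')[160:380,200:470];b=cv2.imread('pics/top0.png')[150:350,240:510]
cv2.imwrite('pics/s1.png',cv2.resize(a,None,fx=2.7,fy=2.7,interpolation=cv2.INTER_CUBIC))
cv2.imwrite('pics/t1.png',cv2.resize(b,None,fx=2.9,fy=2.9,interpolation=cv2.INTER_CUBIC))
E
```

```text
(no output)
```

View pics/s1.png

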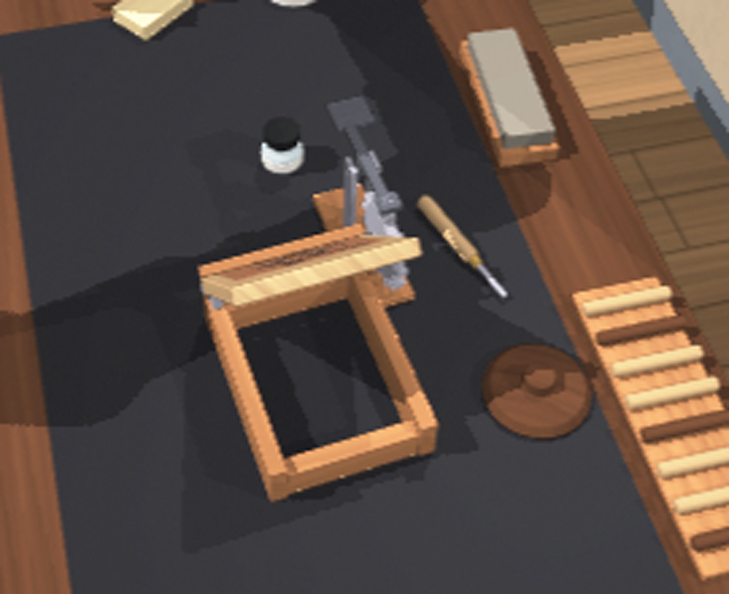

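View pics/t1.png

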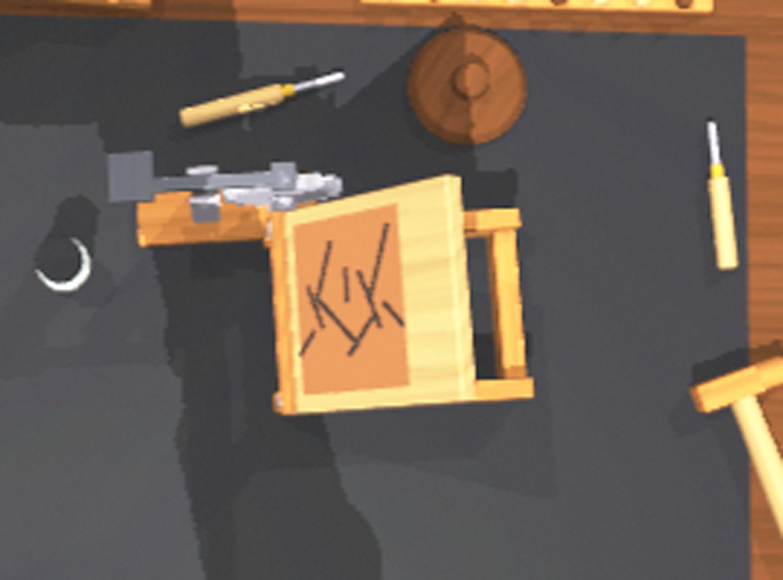

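View pics/top0.png

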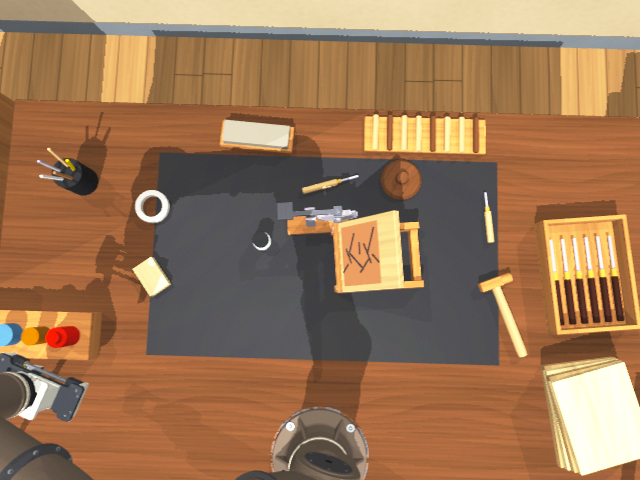

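The side and top crops show the tail plate at top px (285,211) and side px (330,201). The nose pad is at top px (338,211). The raised board's free edge runs through top px about (397,211) to (403,287).

```bash
cat > h.py <<'E'
from cell import *
import numpy as np
from scipy.spatial.transform import Rotation as R
def ray(c,u,v):
    p=camera_params(c);f=240/np.tan(np.radians(p['vertical_fov']/2));T=np.array(p['T'])
    return T[:3,3],T[:3,:3]@np.array([(u-p['cx'])/f,(v-p['cy'])/f,1])
def onz(c,u,v,z):
    o,d=ray(c,u,v);return o+d*(z-o[2])/d[2]
def tri(*uv):
    A=[];b=[]
    for c,u,v in uv:
        o,d=ray(c,u,v);d=d/np.linalg.norm(d);P=np.eye(3)-np.outer(d,d);A.append(P);b.append(P@o)
    return np.linalg.lstsq(np.vstack(A),np.hstack(b),rcond=None)[0]
def proj(c,X):
    p=camera_params(c);f=240/np.tan(np.radians(p['vertical_fov']/2));T=np.array(p['T'])
    q=T[:3,:3].T@(np.asarray(X)-T[:3,3]);return [p['cx']+f*q[0]/q[2],p['cy']+f*q[1]/q[2]]
E
python3 - <<'E'
from h import *
np.set_printoptions(precision=4,suppress=True)
t=lambda x,y:('top',240+x/2.9,150+y/2.9)
s=lambda x,y:('side',200+x/2.7,160+y/2.7)
for n,a,b,z in[('tail',t(131,176),s(352,111),.141),('nose',t(284,175),s(389,203),.141)]:
    print(n,tri(a,b),onz(*a,z),onz(*b,z))
A=tri(t(460,178),s(419,243));B=tri(t(473,398),s(237,294));print('free corners',A,B)
ta=onz(*t(131,176),.141);no=onz(*t(284,175),.141);print(np.linalg.norm(no-ta))
ex=(no-ta)/np.linalg.norm(no-ta);ey=np.array([-ex[1],ex[0],0])
# stand frame: nose at x=0,y=112
O=no-.112*ey;O[2]=0;print('ex',ex,'O',O,np.degrees(np.arctan2(ex[1],ex[0])))
M=(A+B)/2;print('edge in stand',(M-O)@ex,(M-O)@ey,M[2])
s0=observe();print(R.from_rotvec(s0['ee_rot']).as_matrix())
for c in ('offcut','ink_jar'):
    pass
E
```

```text
tail [0.6291 0.1027 0.1396] [0.6276 0.1027 0.141 ] [0.63   0.1015 0.141 ]
nose [ 0.634  -0.0292  0.1349] [ 0.6324 -0.029   0.141 ] [ 0.6329 -0.034   0.141 ]
free corners [ 0.6167 -0.1653  0.2421] [ 0.4441 -0.1782  0.2376]
0.13179399413313264
ex [ 0.0363 -0.9993  0.    ] O [ 0.5204 -0.033   0.    ] -87.92002500670034
edge in stand 0.1389974053321837 0.004904112002427053 0.23986857950295032
[[-0.9384  0.3456  0.    ]
 [ 0.3456  0.9384 -0.0001]
 [-0.     -0.0001 -1.    ]]
```

Call:
jog_arm:
  motion:
    - [[-0.554,-0.311,0.03,0,0,-0.405,1],[-0.554,-0.311,0.03,0,0,-0.405,1],[-0.554,-0.311,0.03,0,0,-0.405,1],[-0.554,-0.311,0.03,0,0,-0.405,1],[-0.554,-0.311,0.03,0,0,-0.405,1],[-0.554,-0.311,0.03,0,0,-0.405,1],[-0.554,-0.311,0.03,0,0,-0.405,1],[-0.554,-0.311,0.03,0,0,-0.405,1],[-0.554,-0.311,0.03,0,0,-0.405,1],[-0.554,-0.311,0.03,0,0,-0.405,1]]

```text
clock: 1.33
position: [0.4872, 0.2682, 0.2073]
ee_rot: [-0.082, 3.14, 0.001]
force: [0.4, -0.0, 0.5]
width: 0.322
gripper_force: 0.0
```

Call:
jog_arm:
  motion:
    - [[-0.12,-0.155,0.02,0,0,0,1],[-0.12,-0.155,0.02,0,0,0,1],[-0.12,-0.155,0.02,0,0,0,1],[-0.12,-0.155,0.02,0,0,0,1],[-0.12,-0.155,0.02,0,0,0,1],[-0.12,-0.155,0.02,0,0,0,1],[-0.12,-0.155,0.02,0,0,0,1],[-0.12,-0.155,0.02,0,0,0,1]]

```text
clock: 2.0
position: [0.6136, 0.1222, 0.1869]
ee_rot: [0.082, -3.14, -0.001]
force: [-0.4, 0.1, 0.2]
width: 0.004
gripper_force: 0.0
```

Call:
jog_arm:
  motion:
    - [[-0.014,-0.016,0.02,0,0,0,1],[-0.014,-0.016,0.025,0,0,0,1],[-0.014,-0.016,0.025,0,0,0,1]]

```text
clock: 2.25
position: [0.6274, 0.1068, 0.1606]
ee_rot: [0.083, -3.138, 0.0]
force: [-0.4, 0.9, -0.5]
width: 0.005
gripper_force: 0.0
```

```bash
python3 - <<'E'
from h import *
import cv2
s=observe();print(s['position'])
w=get_image('wrist');a=get_image('side')
out=np.hstack([cv2.resize(w,(533,400)),cv2.resize(a[160:310,280:380],(267,400))])
cv2.imwrite('pics/w1.png',out[:,:,::-1])
E
```

```text
[0.62742964 0.10684409 0.16062934]
```

View pics/w1.png

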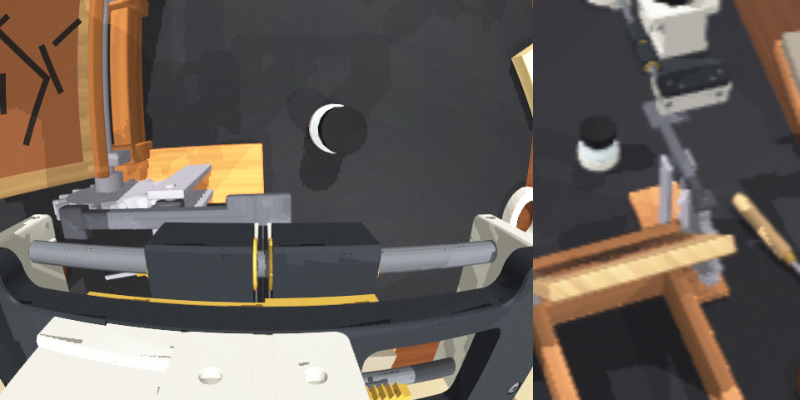

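The wrist view shows the closed fingers at px (262,240), over the tail plate at px 228–290. The side view is consistent with that, so I press now.

Call:
jog_arm:
  motion:
    - [[0,0,0.015,0,0,0,1],[0,0,0.021,0,0,0,1],[0,0,0.025,0,0,0,1],[0,0,0.028,0,0,0,1],[0,0,0.031,0,0,0,1],[0,0,0.034,0,0,0,1],[0,0,0.034,0,0,0,1]]

```text
clock: 2.93
position: [0.629, 0.1068, 0.128]
ee_rot: [-0.083, 3.14, 0.001]
force: [-0.1, 2.8, 3.4]
width: 0.003
gripper_force: 1.4
```

Contact is about 3 N, as expected. I press the last bit to the stop.

Call:
jog_arm:
  motion:
    - [[0,0,0.003,0,0,0,1],[0,0,0.005,0,0,0,1],[0,0,0.005,0,0,0,1]]

```text
clock: 3.18
position: [0.6295, 0.1066, 0.1253]
ee_rot: [-0.082, 3.139, 0.002]
force: [-6.0, 3.2, 19.6]
width: 0.004
gripper_force: 9.8
```

The pawl is at its stop (20 N). Next I lift and go over the board.

Call:
jog_arm:
  motion:
    - [[0,0,-0.04,0,0,0,1],[0,0,-0.08,0,0,0,1],[0,0,-0.12,0,0,0,1],[0,0,-0.16,0,0,0,1],[0.04,-0.06,-0.17,0,0,0,1],[0.07,-0.12,-0.17,0,0,0,1],[0.1,-0.18,-0.17,0,0,0,1],[0.116,-0.229,-0.17,0,0,0,1],[0.116,-0.229,-0.17,0,0,0,1],[0.116,-0.229,-0.17,0,0,0,1]]

```text
clock: 4.02
position: [0.526, -0.1242, 0.2928]
ee_rot: [0.08, -3.14, 0.001]
force: [0.5, 0.8, 0.3]
width: 0.005
gripper_force: 0.0
```

```bash
python3 - <<'E'
from h import *
import cv2
s=observe();print(s['position'])
w=get_image('wrist');a=get_image('side')
out=np.hstack([cv2.resize(w,(533,400)),cv2.resize(a[180:330,270:370],(267,400),interpolation=2)])
cv2.imwrite('pics/w2.png',out[:,:,::-1])
E
```

```text
[ 0.52595644 -0.12416792  0.29283422]
```

View pics/w2.png

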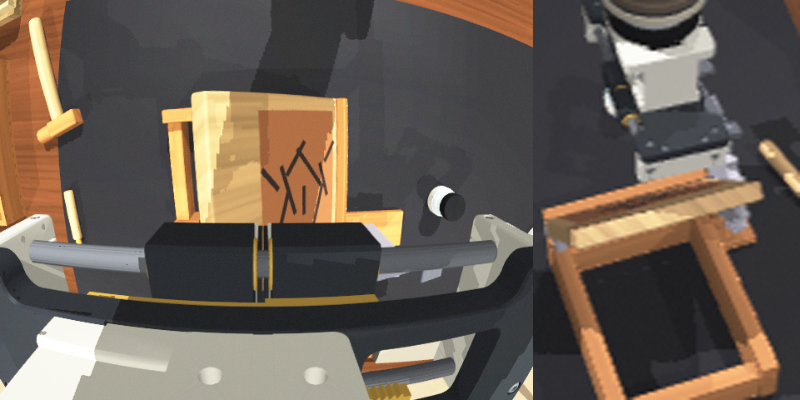

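The fingers hang over the raised board with its free edge to their left (px 195). I push down along the arc.

Call:
jog_arm:
  motion:
    - [[0,0,0.03,0,0,0,1],[0,0,0.055,0,0,0,1],[0,0,0.07,0,0,0,1],[0,-0.002,0.08,0,0,0,1],[0,-0.005,0.09,0,0,0,1],[0,-0.008,0.1,0,0,0,1],[0,-0.01,0.105,0,0,0,1]]

```text
clock: 4.7
position: [0.5286, -0.1321, 0.1876]
ee_rot: [-0.081, 3.14, -0.001]
force: [0.5, 1.0, 5.5]
width: 0.006
gripper_force: 2.2
```

Call:
jog_arm:
  motion:
    - [[0,-0.004,0.012,0,0,0,1],[0,-0.008,0.024,0,0,0,1],[0,-0.012,0.036,0,0,0,1],[0,-0.016,0.048,0,0,0,1],[0,-0.02,0.06,0,0,0,1],[0,-0.022,0.072,0,0,0,1],[0,-0.024,0.082,0,0,0,1],[0,-0.025,0.09,0,0,0,1],[0,-0.025,0.096,0,0,0,1],[0,-0.025,0.098,0,0,0,1]]

```text
clock: 5.53
position: [0.5294, -0.1568, 0.0894]
ee_rot: [0.081, -3.14, 0.0]
force: [0.3, -1.7, 2.5]
width: 0.005
gripper_force: 1.4
```

Call:
jog_arm:
  motion:
    - [[0,0,0.003,0,0,0,1],[0,0,0.005,0,0,0,1],[0,0,0.005,0,0,0,1],[0,0,0.005,0,0,0,1]]

```text
clock: 5.87
position: [0.5296, -0.1567, 0.0879]
ee_rot: [-0.081, 3.139, 0.0]
force: [-11.0, 0.0, 36.4]
width: 0.006
gripper_force: 18.0
```

The board is on its stop at z = 0.088, so it lies flat. I lift and go above the nose.

Call:
jog_arm:
  motion:
    - [[0,0,-0.035,0,0,0,1],[0,0,-0.075,0,0,0,1],[0,0,-0.115,0,0,0,1],[-0.03,0.03,-0.13,0,0,0,1],[-0.055,0.06,-0.13,0,0,0,1],[-0.08,0.09,-0.13,0,0,0,1],[-0.11,0.122,-0.13,0,0,0,1],[-0.11,0.122,-0.13,0,0,0,1],[-0.11,0.122,-0.12,0,0,0,1]]

```text
clock: 6.62
position: [0.6347, -0.0245, 0.2056]
ee_rot: [-0.091, 3.138, 0.003]
force: [0.5, -0.2, 0.8]
width: 0.004
gripper_force: 0.0
```

```bash
python3 - <<'E'
from h import *
import cv2
s=observe();print(s['position'],s['force'])
w=get_image('wrist');a=get_image('side')
out=np.hstack([cv2.resize(w,(533,400)),cv2.resize(a[180:330,270:370],(267,400),interpolation=2)])
cv2.imwrite('pics/w3.png',out[:,:,::-1])
E
```

```text
[ 0.6346898  -0.02453439  0.20564256] [ 0.54011272 -0.18265368  0.80253586]
```

View pics/w3.png

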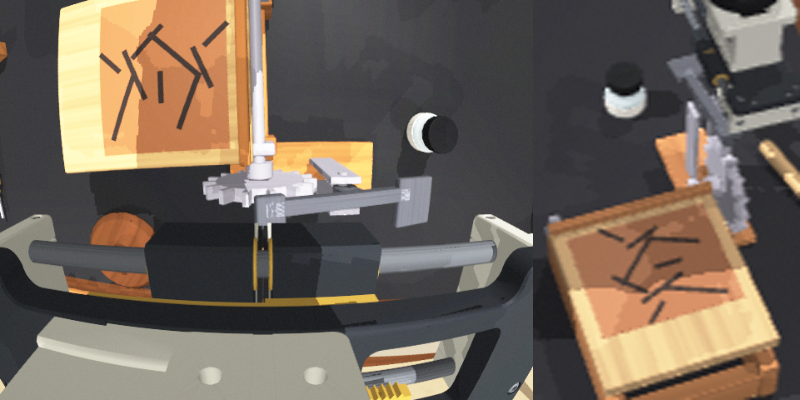

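```bash
python3 - <<'E'
from h import *
p=camera_params('wrist');f=240/np.tan(np.radians(p['vertical_fov']/2));T=np.array(p['T'])
def wz(u,v,z):
    u=u*1.2;v=v*1.2
    a,b=u-p['cx'],v-p['cy'];r=np.hypot(a,b);t=r/f
    d=T[:3,:3]@np.array([a/r*np.sin(t),b/r*np.sin(t),np.cos(t)]);return T[:3,3]+d*(z-T[2,3])/d[2]
for u,v in((256,196),(283,195),(285,219),(258,222)):print(np.round(wz(u,v,.159),4))
for u,v in((402,178),(431,177),(426,224),(397,226)):print('tail',np.round(wz(u,v,.125),4))
E
```

```text
[ 0.6168 -0.0342  0.159 ]
[ 0.6152 -0.0161  0.159 ]
[ 0.6321 -0.0135  0.159 ]
[ 0.6352 -0.032   0.159 ]
tail [0.6039 0.0857 0.125 ]
tail [0.601  0.1145 0.125 ]
tail [0.6436 0.1179 0.125 ]
tail [0.6461 0.0882 0.125 ]
```

Call:
jog_arm:
  motion:
    - [[0.005,-0.003,0.025,0,0,0,1],[0.005,-0.003,0.04,0,0,0,1],[0.005,-0.003,0.045,0,0,0,1],[0.005,-0.003,0.05,0,0,0,1],[0.005,-0.003,0.054,0,0,0,1],[0.005,-0.003,0.058,0,0,0,1],[0.005,-0.003,0.062,0,0,0,1],[0.005,-0.003,0.065,0,0,0,1]]

```text
clock: 7.38
position: [0.6266, -0.0419, 0.1412]
ee_rot: [0.069, -3.14, 0.014]
force: [-5.4, -21.9, 8.9]
width: 0.007
gripper_force: 10.7
```

Call:
jog_arm:
  motion:
    - [[0,0,-0.02,0,0,0,1],[0,0,-0.05,0,0,0,1],[0,0,-0.065,0,0,0,1],[0,0,-0.065,0,0,0,1]]

```text
clock: 7.72
position: [0.6298, -0.0334, 0.2096]
ee_rot: [-0.079, 3.134, -0.0]
force: [-0.0, 0.7, 0.7]
width: 0.003
gripper_force: 0.0
```

```bash
python3 - <<'E'
from h import *
import cv2
s=observe();print(s['position'],s['force'])
w=get_image('wrist');a=get_image('side')
out=np.hstack([cv2.resize(w,(533,400)),cv2.resize(a[180:330,270:370],(267,400),interpolation=2)])
cv2.imwrite('pics/w4.png',out[:,:,::-1])
E
```

```text
[ 0.62982073 -0.03343596  0.20958996] [-0.01068069  0.73702553  0.70099561]
```

View pics/w4.png

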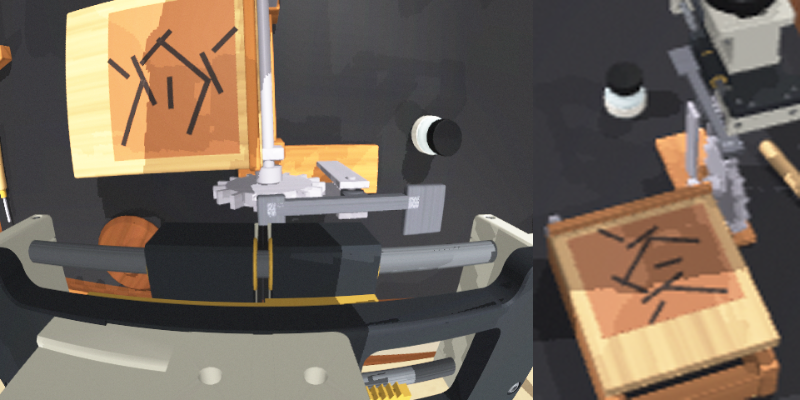

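The pawl now looks nearly level, with its tail back up (px 425,208). I press again slowly, nearer the nose's outer end, to confirm it is on its stop.

Call:
jog_arm:
  motion:
    - [[0,-0.003,0.025,0,0,0,1],[0,-0.003,0.05,0,0,0,1],[0,-0.003,0.06,0,0,0,1],[0,-0.003,0.064,0,0,0,1],[0,-0.003,0.066,0,0,0,1],[0,-0.003,0.066,0,0,0,1]]

```text
clock: 8.32
position: [0.6263, -0.0358, 0.1404]
ee_rot: [0.08, -3.137, -0.0]
force: [-12.8, -0.4, 22.0]
width: 0.003
gripper_force: 10.7
```

The stop holds at z = 0.140 with 22 N, which is the home height. I retreat and check.

Call:
jog_arm:
  motion:
    - [[0,0,-0.03,0,0,0,1],[0,0,-0.07,0,0,0,1],[0,0,-0.11,0,0,0,1],[0.04,0.04,-0.14,0,0,0,1],[0.08,0.08,-0.14,0,0,0,1],[0.12,0.12,-0.14,0,0,0,1],[0.16,0.16,-0.14,0,0,0,1],[0.19,0.19,-0.14,0,0,0,1],[0.22,0.22,-0.14,0,0,0,1],[0.22,0.22,-0.14,0,0,0,1]]

```text
clock: 9.15
position: [0.4135, 0.1572, 0.2787]
ee_rot: [0.081, -3.14, 0.001]
force: [0.6, 1.6, 0.1]
width: 0.003
gripper_force: 0.0
```

```bash
python3 - <<'E'
from h import *
import cv2
print(observe()['position'])
a=get_image('side');b=get_image('top');a0=cv2.imread('pics/side0.png')[:,:,::-1]
c=lambda i,x,y:cv2.resize(i[y:y+80,x:x+53],(260,392),interpolation=2)
out=np.hstack([c(a0,305,185),c(a,305,185),cv2.resize(b[180:300,270:350],(261,392),interpolation=2)])
cv2.imwrite('pics/f.png',out[:,:,::-1])
E
```

```text
[0.4134731  0.15718071 0.27874447]
```

View pics/f.png

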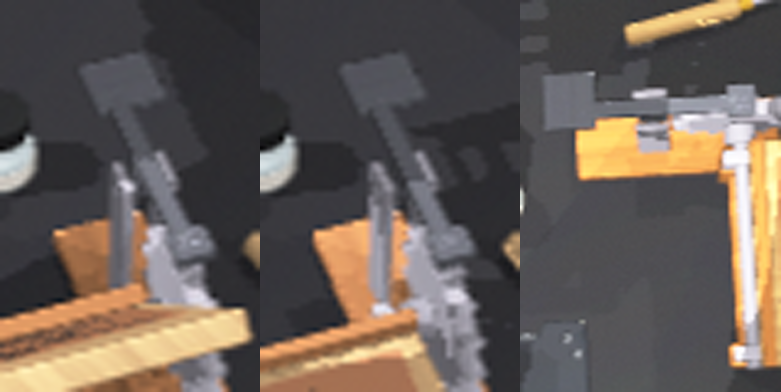

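The pawl's tail (px 121,83 in both crops) sits exactly where it did at the start, so the nose is home, and the board is flat.

```bash
python3 -c "
from cell import *
print(sign_off())"
```

```text
the job is handed in; nothing more can be done
None
```

The job is handed in at about 9 s: I tipped the pawl back to its stop, pushed the board down flat, and pressed the nose back into the teeth; the sign-off gave no verdict. The first nose press met an unexplained 22 N sideways force, so I pressed again. That press stopped at the home height, and the final picture shows the pawl back in its starting position.

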